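# Tip a deep-lying torch out of a tall tool pot into the bench tray

## Task

The hand torch has dropped right down inside the tall square tool pot, too deep to grip. Tip the pot over under control, never letting it topple freely, and let the torch slide out from low over the bench tray so that it lies flat inside the tray; then stand the empty pot upright on the table again, clear of the tray. Leave the tray and the other things where they are.

Things in the scene. Friction and masses are not known exactly. Their poses are not given: they have to be found in the camera images.
- tool_pot: Loose tool pot: an upright offcut of plain aluminium square box section, open on top, 60 x 60 mm outside, 200 mm tall, walls 4 mm (bore 52 x 52), inner floor 5 mm up, black plastic edging at mouth and foot, 0.2 to 0.4 kg empty. It stands upright on the table. Origin: centre of its underside; z from foot to mouth, x and y square to its flat sides.
- pot_mouth (a point): Centre of the pot's mouth, 200 mm from its foot, axes as the pot's. The bore is smooth: when the pot is tilted slowly past level, mouth downwards, the torch starts to slide at a slope of 18 to 26 degrees (differs from run to run), then runs out in less than a second.
- torch: Hand torch, grey barrel 26 mm thick and dark head 34 mm thick, 154 mm long, 0.12 to 0.24 kg. At the start it stands loose in the pot, head uppermost, its top 41 mm below the pot's mouth. Its y axis runs along it from tail to head; the origin is at mid-length on its side, 16 mm off its axis.
- torch_mid (a point): Middle of the torch, on its axis: 77 mm from either end.
- bench_tray: Shallow grey sheet-metal tray with a rubber liner, 130 x 260 mm outside, 30 mm tall, walls 3 mm, floor 3 mm, 0.9 kg, loose on the table, beside the pot (to the left or the right of it). Origin: centre of its underside; its y axis runs along its length, z up.
- masking_tape: Bystander: roll of masking tape lying flat, 104 mm across, 25 mm tall. Origin: centre of its underside.
- nail_box: Bystander: small cardboard carton, 53 x 75 x 46 mm. Origin: centre of its underside.
- tape_measure: Bystander: yellow tape measure standing on edge, 36 x 78 x 64 mm. Origin: centre of its underside.

How it is judged:
On the way:
1. the torch lies flat in the tray (x of torch_mid in the frame of bench_tray between -0.055 and 0.055 m and y of torch_mid in the frame of bench_tray between -0.1 and 0.1 m and z of torch_mid in the frame of bench_tray below 0.028 m and angle between torch's own y axis and vertical between 1.4 and 1.74 rad), for 0.3 s.
At the end, for the whole second after the job is handed in: The torch rests in the tray: middle within 55 mm of the tray's centre across and 100 mm along it, under 28 mm above its underside, axis within 9 degrees of level. The pot stands still on the table, foot down, upright within 0.1 rad, its centre over 90 mm from the tray's (all of step 1 and linear speed of each of torch, tool_pot below 0.02 m/s and angle between tool_pot's own z axis and vertical below 0.1 rad and height (world z) of tool_pot between -0.005 and 0.006 m and horizontal distance between tool_pot and bench_tray above 0.09 m); the robot touches nothing.
It fails at once if the pot topples freely (turns faster than 5 rad/s while leaning between upright and flat) (angular speed of tool_pot above 5 rad/s and angle between tool_pot's own z axis and vertical between 0.3 and 1.4 rad).
It fails at once if the torch is dropped: its middle has left the pot's mouth while it is still more than 120 mm above the table (z of torch_mid in the frame of tool_pot above 0.205 m and height (world z) of torch_mid above 0.12 m).
It fails at once if the tray is shoved more than 40 mm (distance of bench_tray from where it was at the start of the episode above 0.04 m).
It fails at once if a bystander is pushed more than 20 mm (distance of any of masking_tape, nail_box, tape_measure from where it was at the start of the episode above 0.02 m).
It also fails if it takes over 72 s, if anything falls off the work surface, if the arm or the gripper's body presses on something with over 40 N, if the wrist force passes 120 N, or if a joint passes its speed limit or range.

## Robot

A 7-joint arm with a two-finger parallel gripper is mounted at the origin on a cart in front of the work surface, level with it; the furniture and walls round the work are solid. World frame = base frame: x ahead of the robot, y to its left, z up, the work surface at z = 0. Lengths are in m, angles in rad, forces in N, time in s.
With the tool pointing down it reaches from about 0.425 to 0.925 m from the base axis. Payload 6.8 kg.
Tool frame: the origin (TCP) lies at the centre of the arm's flange, where the gripper is bolted on; the fingertips stand 182 mm ahead of it and the grasp point (between the pads) lies 163 mm ahead of it (arm.tip_extent is the distance from the TCP to the fingertips, in m); z points along the fingers, y is the line along which they close (so a half turn about z gives the same grasp; the last joint's range is limited). The gripper opens to 88 mm and grips with 3 to 60 N. Pads are 20 mm wide; open, the fingers measure 115 mm over their backs; the gripper's body (75 mm by 178 mm) begins 61 mm behind the grasp point.
Start: joints at [1.213, 0.477, 0.022, 1.555, -0.011, 1.109, -0.083], TCP at [0.167, -0.654, 0.405] pointing down, gripper open.
Joint ranges: [-2.96, 2.96], [-0.34, 2.1], [-1.41, 1.46], [0.24, 2.44], [-1.37, 4.51], [0.17, 1.92], [-2.96, 2.96]. Speed limits (rad/s): [2.39, 2.39, 3.14, 3.14, 3.14, 3.14, 3.14].

## Interface

Orientations are given as a unit quaternion [x, y, z, w].
In Python, from cell import arm gives the robot as it stands. Calls block until the motion is done:
- arm.goto(position, orientation): joint-space move of the TCP to a pose.
- arm.move_straight(position, frame=None, velocity=0.15, stop_force=None): straight line of the TCP; frame=None keeps the orientation; velocity is the mean speed in m/s. With stop_force (N) it stops when the force on the tool has changed by that much, and returns True; else False.
- arm.set_joints(angles): joint-space move.
- arm.move_gripper(opening, strength=None): opening from 0.0 (shut) to 1.0 (fully open); strength is the grip in N (None keeps the last); returns when the fingers have stopped.
- arm.pause(seconds).
- arm.inverse_kinematics(position, orientation): joint angles nearest the present ones, or None.
- arm.get_obs(): the state.
- arm.camera(name): name is "scene" or "top"; returns (picture, depth): 384x512x3 uint8, red, green, blue; 384x512 float32, m along the optical axis (not along the pixel's ray), 0 where there is no reading.
- arm.calibration(name): a dict with "vfov" (degrees; the focal length in pixels is half the picture's height over the tangent of half this angle, whatever the lens; pixels are square), "cx", "cy" (the principal point, pixels), "rvec" (rotation vector, rad) and "tvec" (3), from world to camera coordinates, as OpenCV has them. Camera axes: x right, y down, z forward; pixel columns grow to the right and rows downward; lengths in m; the calibration is good to about 2 mm. A picture is of the moment at which its call begins. calibration takes no time and is no camera call.
A pose or a line that the arm cannot do raises arm.Unreachable and nothing moves.
- arm.close_job(): hands the job in; it is judged then, once.
Trained networks look in the newest picture that a camera, given by its name, has taken for a name from the list of things; names that differ only in an ending like _2 or _b are one class to them, and where a whole thing is asked for, a point or a joint stands for the part that bears it (a point fixed in the world has none). Each returns a list of dicts, best first, with "conf" (0 to 1); they miss things now and then, are a little off and sometimes report something else, mostly with a low value. They report only what shows in the picture. A call takes as long as a camera call.
- arm.search_frame(label, camera): "extent" ([left, top, right, bottom] as shares, 0 to 1, of the picture: columns of its width, rows of its height, round what is visible of it).
The state is a dict: "clock": time; "qpos": joint angles; "qvel": joint speeds; "tau": joint torques, N m; "position": TCP position; "tool_rot": TCP orientation; "contact_force": force on the tool from outside, world axes, zero at the start; "ft_torque": the same for the moment, N m; "gripper_width": opening from 0.0 (shut) to 1.0 (fully open); "finger_force": force on a finger pad.
Only numpy, scipy, OpenCV 4.12 (cv2) and the standard library are available. Lean on these libraries where they do the work, as an engineer would, in place of code of your own. Each camera call takes 0.05 s, during which the arm holds its last target. There are 200 camera calls.

## Working session

There is one attempt and no reset: what is moved stays moved. The work goes in short steps, each a Python script; the robot and the scene stay as the last script left them, time stands still between calls to the robot, and variables do not carry over. Pictures are saved under pics/ and viewed, at most 10 in all, crops included, and the job is handed in when it is done.

```bash
ls; mkdir -p pics; cat > h.py <<'E'
import numpy as np, cv2
from cell import arm
from scipy.spatial.transform import Rotation as R
def cloud(cam):
    p,d=arm.camera(cam); c=arm.calibration(cam)
    h,w=d.shape; f=h/2/np.tan(np.radians(c["vfov"])/2)
    u,v=np.meshgrid(np.arange(w),np.arange(h))
    P=np.stack([(u-c["cx"])/f*d,(v-c["cy"])/f*d,d],-1)
    M=R.from_rotvec(np.ravel(c["rvec"])).as_matrix()
    W=(P-np.ravel(c["tvec"]))@M
    W[d==0]=np.nan
    return p,W
E
python3 - <<'E'
from h import *
out=[]
for cam in("scene","top"):
    p,W=cloud(cam); np.save(f"{cam}.npy",W); out.append(p)
    c=arm.calibration(cam);print(cam,c)
    for n in("tool_pot","bench_tray","masking_tape","nail_box","tape_measure"):
        for r in arm.search_frame(n,cam)[:2]:
            e=np.array(r["extent"])*[512,384,512,384]
            a=W[int(e[1]):int(e[3])+1,int(e[0]):int(e[2])+1].reshape(-1,3)
            a=a[a[:,2]>0.012]
            print(n,round(r["conf"],2),e.round(),np.nanpercentile(a,[2,50,98],axis=0).round(3).tolist() if len(a) else 0)
cv2.imwrite("pics/a.png",cv2.resize(np.vstack(out)[:,:,::-1],(400,600)))
cv2.imwrite("pics/s.png",out[0][:,:,::-1]);cv2.imwrite("pics/t.png",out[1][:,:,::-1])
print(arm.get_obs())
E
```

```text
cell.py
pics
scene {'vfov': 56.64824027606905, 'cx': 250.07127685200217, 'cy': 195.6112544614185, 'rvec': array([ 2.28537048, -0.83603078,  0.32265579]), 'tvec': array([-0.43657137,  0.39033012,  0.71782815])}
tool_pot 0.59 [267. 213. 313. 293.] [[0.535, -0.175, 0.019], [0.548, -0.153, 0.148], [0.595, -0.116, 0.201]]
bench_tray 0.71 [168. 155. 261. 231.] [[0.411, 0.065, 0.013], [0.566, 0.154, 0.03], [0.66, 0.328, 0.071]]
masking_tape 0.68 [270. 174. 310. 200.] [[0.726, 0.015, 0.013], [0.782, 0.06, 0.024], [0.85, 0.112, 0.031]]
masking_tape 0.44 [287. 233. 298. 244.] [[0.537, -0.174, 0.133], [0.568, -0.146, 0.16], [0.593, -0.116, 0.201]]
nail_box 0.56 [219. 291. 261. 327.] [[0.378, -0.189, 0.016], [0.411, -0.152, 0.046], [0.448, -0.112, 0.049]]
tape_measure 0.8 [325. 215. 351. 244.] [[0.734, -0.176, 0.014], [0.75, -0.145, 0.051], [0.777, -0.112, 0.066]]
top {'vfov': 43.338630240815576, 'cx': 258.48156583327255, 'cy': 196.67642915697633, 'rvec': array([ 2.15642123, -2.19041904,  0.12645703]), 'tvec': array([0.00633419, 0.58595181, 1.08166688])}
tool_pot 0.59 [305. 185. 346. 217.] [[0.5
[... 738 characters left out ...]
 'qpos': array([ 1.21289682,  0.47698489,  0.02237767,  1.55538899, -0.01151658,
        1.10929073, -0.08310325]), 'qvel': array([-0.00082212,  0.00100276, -0.00086115,  0.00118725,  0.00077001,
        0.00078706,  0.0004742 ]), 'tau': array([-1.23365484e-03, -5.82417655e+01,  1.53240614e+00, -2.72815400e+01,
       -5.43650030e-02,  1.02919686e-02,  5.59500802e-05]), 'position': array([ 0.16688872, -0.65406017,  0.40467827]), 'tool_rot': array([9.92210894e-01, 1.24569419e-01, 2.49129864e-05, 2.35686081e-05]), 'contact_force': array([ 0.09253226, -0.34073602, -0.79766578]), 'ft_torque': array([ 0.04947654,  0.01230619, -0.01245458]), 'finger_force': 0.0, 'gripper_width': 1.006658433702887}
```

View pics/s.png

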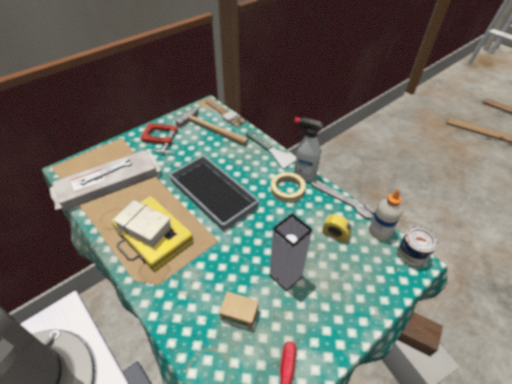

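View pics/t.png

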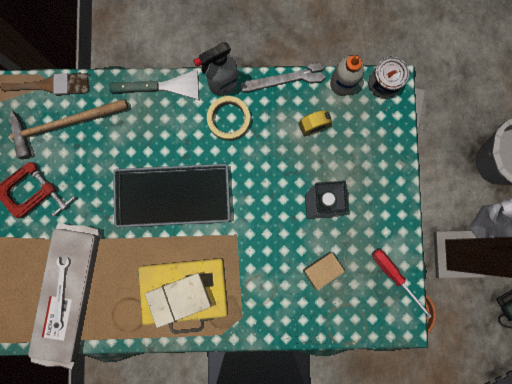

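The scene view shows the pot at about px (290,250), the tray at (215,190), the tape at (288,187), the tape measure at (337,228) and the carton at (240,309). In the top view the tray is at (173,195), long side nearly along world y, and the pot is at (330,198) with the torch visible inside. Next I'll fit the exact poses and scan the reachability of a sideways grasp that turns into a pointing-down pour.

```bash
cat > fit.py <<'E'
from h import *
def rect(a):
    (c,s,ang)=cv2.minAreaRect((a*1000).astype(np.float32)); return np.round(c,1),np.round(s,1),round(ang,1)
E
python3 - <<'E'
from fit import *
for cam in("scene","top"):
    W=np.load(cam+".npy").reshape(-1,3)
    b=lambda x0,x1,y0,y1,z0,z1: W[(W[:,0]>x0)&(W[:,0]<x1)&(W[:,1]>y0)&(W[:,1]<y1)&(W[:,2]>z0)&(W[:,2]<z1)]
    a=b(.5,.63,-.22,-.08,.185,.22); print(cam,"pot",rect(a[:,:2]),np.percentile(a[:,2],[5,50,95]).round(3))
    a=b(.5,.69,.03,.36,.022,.04); print("tray",rect(a[:,:2]),np.percentile(a[:,2],[5,50,95]).round(3))
# IK scan
pot=np.array([.565,-.145]);P=lambda a,f,psi=0: R.from_matrix(R.from_rotvec([0,0,psi]).as_matrix()@np.c_[np.array([f,0,0]) if 0 else np.cross([0,f,0],[0,0,1]),[0,f,0],[0,0,1]]) 
def tool(a,f):
    z=np.array([0,np.cos(a),-np.sin(a)]);y=np.array([f,0,0.]);x=np.cross(y,z)
    return R.from_matrix(np.c_[x,y,z]),z
for f in(1,-1):
  for a0 in(0,10,20,30):
    for h in (.09,.13):
      s=""
      for tilt,base in((0,(.565,-.145,h)),(0,(.565,-.145,h+.1)),(30,(.565,-.12,h+.12)),(60,(.58,-.05,.25)),(90,(.593,0,.2)),(105,(.593,.0,.13)),(122,(.593,0.015,.14))):
        q,z=tool(np.radians(a0+tilt),f)
        j=arm.inverse_kinematics(np.array(base)-.163*z,q.as_quat())
        s+=" -" if j is None else " ok"
        if tilt in(0,122) and j is not None: s+=str(np.round(j,1))
      print(f,a0,h,s)
E
```

```text
scene pot (array([ 566. , -143.5]), array([62. , 61.7]), 3.4) [0.186 0.196 0.201]
tray (array([592.9, 197.2]), array([137.2, 267.7]), 1.8) [0.023 0.031 0.034]
top pot (array([ 566.9, -142.8]), array([60.1, 60.2]), 2.8) [0.187 0.199 0.202]
tray (array([593.5, 198.4]), array([136. , 266.4]), 1.9) [0.025 0.032 0.035]
1 0 0.09  ok[ 1.   1.3 -0.6  1.4 -0.6  1.6  0.8] ok[ 1.   1.1 -0.7  1.5 -0.7  1.6  0.7] ok ok ok ok ok[ 0.1  0.7 -0.8  1.8  0.9  1.4 -1. ]
1 0 0.13  ok[ 1.   1.2 -0.6  1.5 -0.7  1.6  0.8] ok[ 1.   1.1 -0.7  1.5 -0.7  1.6  0.7] ok ok ok ok ok[ 0.1  0.7 -0.8  1.8  0.9  1.4 -1. ]
1 10 0.09  ok[ 1.   1.2 -0.6  1.5 -0.6  1.5  0.8] ok[ 1.   1.  -0.7  1.5 -0.6  1.5  0.7] ok ok ok ok ok[ 0.1  0.7 -0.7  1.7  1.   1.5 -1.1]
1 10 0.13  ok[ 1.   1.1 -0.6  1.5 -0.6  1.5  0.8] ok[ 1.   1.  -0.7  1.5 -0.7  1.5  0.7] ok ok ok ok ok[ 0.1  0.7 -0.7  1.7  1.   1.5 -1.1]
1 20 0.09  ok[ 1.   1.1 -0.6  1.5 -0.5  1.3  0.7] ok[ 1.   0.9 -0.6  1.5 -0.6  1.4  0.7] ok ok ok ok ok[-0.1  0.8 -0.6  1.7  1.   1.6 -1.1]
1 20 0.13  ok[ 1.   1.  -0.6  1.5 -0.5  1.4  0.7] ok[ 1.   0.9 -0.7  1.5 -0.6  1.5  0.
[... 759 characters left out ...]
0 0.13  ok[ 0.4  1.   0.2  1.5 -1.1  1.9 -2. ] ok[ 0.6  0.9  0.   1.6 -1.   1.8 -2.2] ok ok ok ok ok[ 0.3  1.  -1.2  1.7  1.3  1.9  1.9]
-1 20 0.09  ok[ 0.5  1.   0.2  1.6 -1.   1.7 -2. ] ok[ 0.4  0.8  0.2  1.6 -1.   1.8 -2.1] ok ok ok ok ok[ 0.1  0.9 -1.   1.7  1.2  1.9  1.9]
-1 20 0.13  ok[ 0.4  0.9  0.2  1.6 -1.   1.7 -2. ] ok[ 0.4  0.8  0.3  1.6 -1.   1.8 -2.1] ok ok ok ok ok[ 0.1  0.9 -1.   1.7  1.2  1.9  1.9]
-1 30 0.09  ok[ 0.5  0.9  0.1  1.6 -0.9  1.5 -2. ] ok[ 0.4  0.8  0.2  1.6 -0.9  1.6 -2.1] ok ok ok ok ok[-0.   0.9 -0.8  1.7  1.2  1.9  1.9]
-1 30 0.13  ok[ 0.4  0.8  0.2  1.6 -0.9  1.5 -2.1] ok[ 0.4  0.7  0.2  1.6 -0.9  1.6 -2.2] ok ok ok ok ok[-0.   0.9 -0.8  1.7  1.2  1.9  1.9]
```

```bash
cat >> h.py <<'E'
A0,H=np.radians(20),.11
POT=np.array([.5663,-.1432,0]); PY=np.radians(3.1)
TRAY=np.array([.5932,.1978,0]); TY=np.radians(1.85)
def pose(p,t,psi,l=0,back=0):
    """TCP pose so that the pot point l up its axis is at p, with tilt t deg"""
    t=np.radians(t);Z=R.from_rotvec([0,0,psi]);a=A0+t
    zp=Z.apply([0,np.sin(t),np.cos(t)]); z=np.array([0,np.cos(a),-np.sin(a)]); y=np.array([1.,0,0])
    q=Z*R.from_matrix(np.c_[np.cross(y,z),y,z])
    return np.asarray(p)+(H-l)*zp-(.163+back)*Z.apply(z), q.as_quat()
def st(*k):
    o=arm.get_obs(); print({n:np.round(o[n],3) for n in("clock","position","gripper_width","finger_force","contact_force")})
E
python3 - <<'E'
from h import *
arm.move_gripper(1.0)
p,q=pose(POT,0,PY,back=.12)
arm.goto(p+[0,0,.12],q); st()
arm.move_straight(p,q,velocity=.15)
p,q=pose(POT,0,PY)
print(arm.move_straight(p,q,velocity=.1,stop_force=8)); st()
p,W=cloud("scene"); cv2.imwrite("pics/b.png",p[:,:,::-1])
E
```

```text
{'clock': np.float64(2.867), 'position': array([ 0.58 , -0.41 ,  0.327]), 'gripper_width': np.float64(0.999), 'finger_force': np.float64(0.0), 'contact_force': array([-0.277, -0.884,  0.742])}
False
{'clock': np.float64(5.167), 'position': array([ 0.575, -0.297,  0.166]), 'gripper_width': np.float64(0.999), 'finger_force': np.float64(0.0), 'contact_force': array([-0.063,  0.454, -0.155])}
```

View pics/b.png

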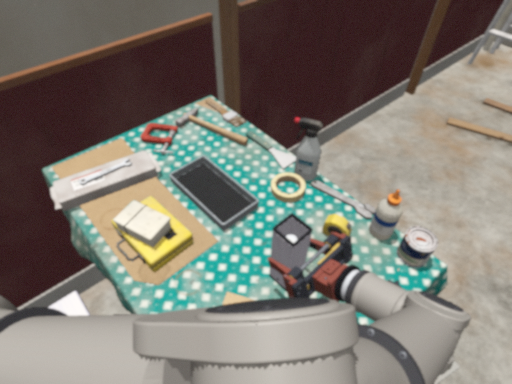

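The fingers straddle the pot correctly at about px (310,265), and the approach made no contact. Next I'll grip, lift, and tilt to just past level over the tray's near end.

```bash
cat >> h.py <<'E'
def go(p,t,psi,l=.2,w=.5,v=.12):
    P,q=pose(p,t,psi,l); o=arm.get_obs()
    d=np.linalg.norm(P-o["position"]); an=(R.from_quat(q)*R.from_quat(o["tool_rot"]).inv()).magnitude()
    arm.move_straight(P,q,velocity=max(.005,min(v,d*w/an if an>.01 else v)))
def M(off,z): return TRAY+R.from_rotvec([0,0,TY]).apply([0,off,z])
E
python3 - <<'E'
from h import *
arm.move_gripper(0,strength=50); st()
U=np.array([0,0,1])
go(POT+.30*U,0,PY); st()
go([.572,-.08,.30],45,PY)
go(M(-.13,.21),85,TY); st()
go(M(-.085,.16),95,TY)
go(M(-.085,.085),102,TY); st()
for c in("scene","top"):
    p,W=cloud(c); cv2.imwrite(f"pics/c{c}.png",p[:,:,::-1]); np.save("c"+c,W)
E
```

```text
{'clock': np.float64(5.767), 'position': array([ 0.574, -0.296,  0.166]), 'gripper_width': np.float64(0.679), 'finger_force': np.float64(49.913), 'contact_force': array([-1.56 , -1.061,  0.18 ])}
{'clock': np.float64(6.75), 'position': array([ 0.574, -0.296,  0.265]), 'gripper_width': np.float64(0.682), 'finger_force': np.float64(49.917), 'contact_force': array([-0.138,  0.651, -5.935])}
{'clock': np.float64(10.575), 'position': array([0.599, 0.02 , 0.36 ]), 'gripper_width': np.float64(0.678), 'finger_force': np.float64(49.911), 'contact_force': array([-0.147, -0.443, -5.003])}
{'clock': np.float64(12.208), 'position': array([0.596, 0.111, 0.243]), 'gripper_width': np.float64(0.682), 'finger_force': np.float64(49.911), 'contact_force': array([ 0.268,  0.193, -5.295])}
```

View pics/cscene.png

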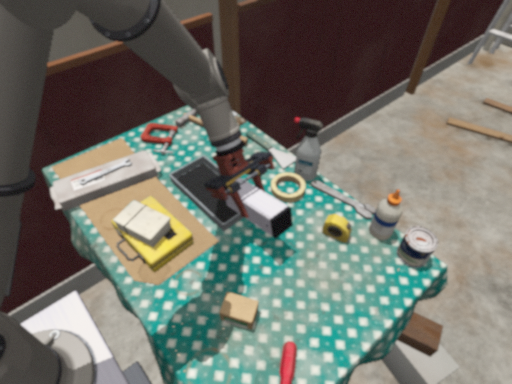

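View pics/ctop.png

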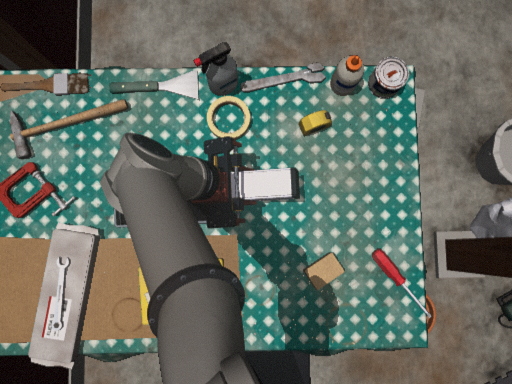

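The pot is a little past level, held by the gripper with its mouth over the tray's near end (scene px ~(240,205), foot at (290,222)). The torch is still inside, since the tool load is unchanged. Now I'll tilt slowly.

```bash
python3 - <<'E'
from h import *
for t in (108,112,116,119,122,125):
    go(M(-.085,.085-.017*min(1,(t-102)/16)),t,TY,w=.15); arm.pause(.6)
    o=arm.get_obs(); print(t,round(o["clock"],1),o["contact_force"].round(2),o["ft_torque"].round(3))
arm.pause(.5)
p,W=cloud("scene"); cv2.imwrite("pics/d.png",cv2.resize(p[120:270,130:330,::-1],(800,600)))
E
```

```text
108 13.7 [-0.41 -0.07 -4.4 ] [ 1.403 -0.016 -0.051]
112 14.9 [ 0.61  0.77 -5.94] [ 1.53  -0.024  0.041]
116 16.2 [-0.16 -0.63 -5.42] [ 1.635 -0.034  0.044]
119 17.3 [-0.07 -0.18 -6.84] [ 1.673  0.014 -0.055]
122 18.4 [ 0.29 -0.3  -5.07] [ 1.451 -0.044 -0.066]
125 19.4 [-0.79 -0.62 -4.1 ] [ 1.447 -0.073  0.014]
```

View pics/d.png

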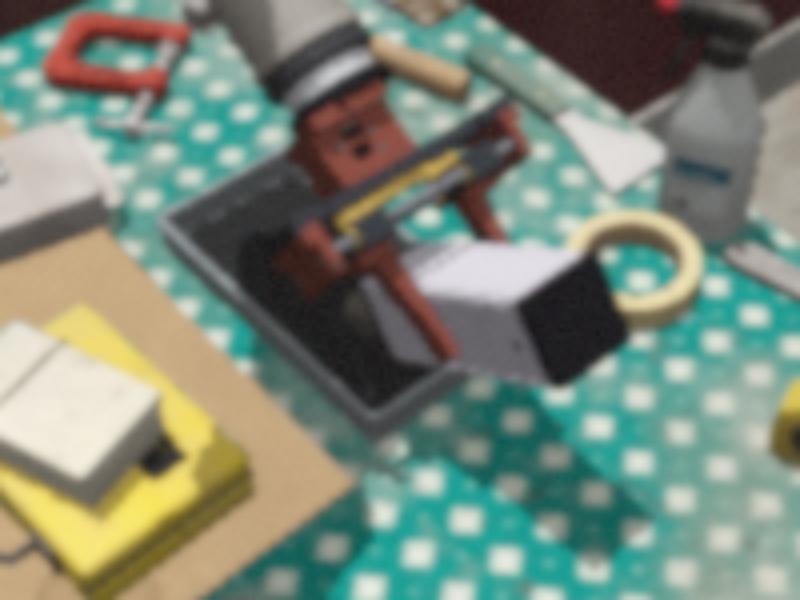

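The pot is pouring at about 35°. A bit of the torch shows beneath the mouth (crop px ~(355,310)), and the load dropped by about 1 N, so its tail is probably still in the mouth. I'll retreat along the bore and look again.

```bash
python3 - <<'E'
from h import *
t=125;s=np.radians(35)
for d in(.06,.12):
    go(M(-.085-d*np.cos(s),.068+d*np.sin(s)),t,TY,v=.08); arm.pause(.3); st()
arm.pause(.3)
p,W=cloud("scene"); np.save("e",W); cv2.imwrite("pics/e.png",cv2.resize(p[100:280,130:370,::-1],(800,600)))
for r in arm.search_frame("torch","scene"): print(r)
E
```

```text
{'clock': np.float64(21.2), 'position': array([0.596, 0.124, 0.247]), 'gripper_width': np.float64(0.681), 'finger_force': np.float64(49.95), 'contact_force': array([ 0.19 , -1.165, -4.475])}
{'clock': np.float64(22.4), 'position': array([0.597, 0.075, 0.282]), 'gripper_width': np.float64(0.68), 'finger_force': np.float64(49.95), 'contact_force': array([-0.404, -0.549, -3.754])}
{'extent': [0.4229, 0.5008, 0.5078, 0.5828], 'conf': 0.86}
{'extent': [0.6262, 0.5549, 0.6869, 0.6365], 'conf': 0.56}
```

View pics/e.png

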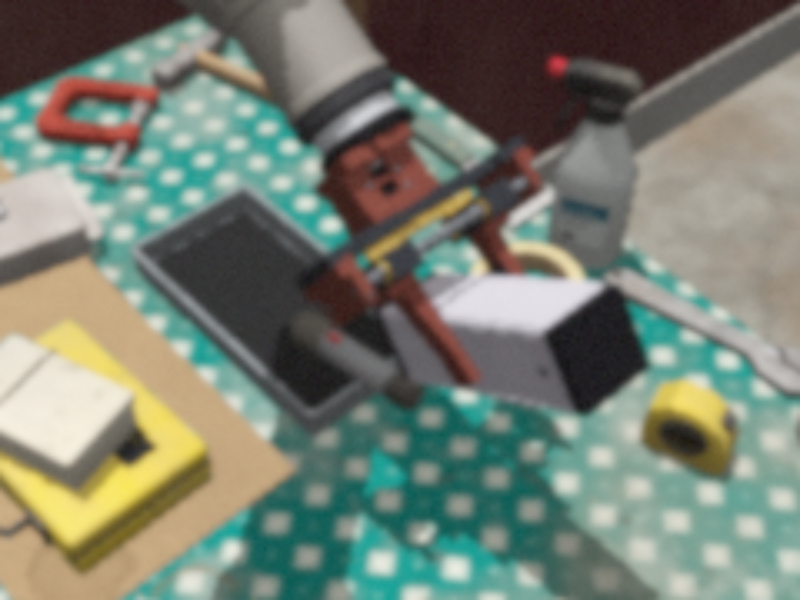

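The torch is out: its head is in the tray at crop px (315,330), but its tail overhangs the near wall at (405,388). I'll stand the pot up first, then grip the torch from above and shift it inwards.

```bash
python3 - <<'E'
from h import *
U=np.array([0,0,1])
s=np.radians(35);d=.15
go(M(-.085-d*np.cos(s),.068+d*np.sin(s)+.02),125,TY,v=.1)
go([.58,-.05,.27],85,TY,w=.8,v=.2)
go([.572,-.1,.32],40,PY,w=.8,v=.2)
go(POT+.03*U,0,PY,l=0,w=.8,v=.2); st()
P,q=pose(POT-.006*U,0,PY)
print(arm.move_straight(P,q,velocity=.03,stop_force=4)); st()
arm.move_gripper(1.0); arm.pause(.2); st()
P,q=pose(POT,0,PY,back=.13); P[2]=arm.get_obs()["position"][2]+.13*np.sin(A0)
arm.move_straight(P,q,velocity=.15)
arm.move_straight(P+[0,-.02,.2],q,velocity=.3); st()
for c in("top","scene"):
    p,W=cloud(c); np.save("f"+c,W); cv2.imwrite(f"pics/f{c}.png",p[:,:,::-1])
    for r in arm.search_frame("torch",c)[:2]: print(c,np.array(r["extent"])*[512,384,512,384],r["conf"])
p=cv2.imread("pics/ftop.png"); cv2.imwrite("pics/f.png",cv2.resize(p[130:270,100:370],(800,415)))
E
```

```text
{'clock': np.float64(26.742), 'position': array([ 0.575, -0.296,  0.197]), 'gripper_width': np.float64(0.68), 'finger_force': np.float64(49.952), 'contact_force': array([ 0.274,  0.489, -2.302])}
True
{'clock': np.float64(27.667), 'position': array([ 0.574, -0.296,  0.165]), 'gripper_width': np.float64(0.681), 'finger_force': np.float64(49.968), 'contact_force': array([-1.734, -1.754,  5.688])}
{'clock': np.float64(28.5), 'position': array([ 0.574, -0.296,  0.164]), 'gripper_width': np.float64(1.002), 'finger_force': np.float64(0.0), 'contact_force': array([0.112, 0.815, 1.551])}
{'clock': np.float64(30.333), 'position': array([ 0.581, -0.438,  0.408]), 'gripper_width': np.float64(1.002), 'finger_force': np.float64(0.0), 'contact_force': array([ 0.442,  0.156, -0.658])}
top [185.4976 189.312  252.5184 200.9856] 0.81
scene [216.9856 192.     254.976  219.8016] 0.83
```

View pics/f.png

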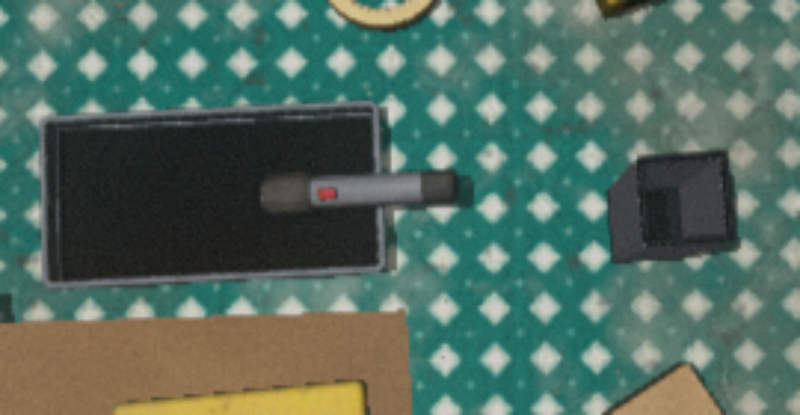

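The pot stands upright and empty at crop px (685,200), and the torch lies from (260,192) to (460,187) across the tray's near wall. I'll measure it in 3D from both views.

```bash
python3 - <<'E'
from fit import *
for c in("ftop","fscene"):
    W=np.load(c+".npy").reshape(-1,3)
    a=W[(abs(W[:,0]-.598)<.035)&(W[:,1]>-.02)&(W[:,1]<.21)&(W[:,2]>.015)&(W[:,2]<.1)]
    print(c)
    for y in np.arange(0,.21,.01):
        b=a[abs(a[:,1]-y)<.005]
        if len(b)>2: print(y.round(2),len(b),np.percentile(b[:,0],[5,50,95]).round(3),np.percentile(b[:,2],[50,95]).round(3))
    a=W[(abs(W[:,0]-.566)<.06)&(abs(W[:,1]+.143)<.06)&(W[:,2]>.185)];print("pot",rect(a[:,:2]),np.percentile(a[:,2],98))
E
```

```text
ftop
0.01 40 [0.582 0.593 0.602] [0.066 0.073]
0.02 47 [0.581 0.592 0.604] [0.068 0.073]
0.03 58 [0.581 0.592 0.605] [0.065 0.069]
0.04 43 [0.581 0.592 0.603] [0.061 0.065]
0.05 55 [0.581 0.592 0.604] [0.059 0.063]
0.06 47 [0.582 0.592 0.604] [0.056 0.061]
0.07 99 [0.566 0.593 0.63 ] [0.035 0.058]
0.08 54 [0.582 0.593 0.606] [0.051 0.055]
0.09 45 [0.581 0.591 0.603] [0.048 0.054]
0.1 49 [0.581 0.592 0.604] [0.046 0.052]
0.11 49 [0.582 0.592 0.604] [0.044 0.051]
0.12 55 [0.579 0.591 0.606] [0.039 0.044]
0.13 60 [0.578 0.593 0.607] [0.041 0.046]
0.14 62 [0.578 0.591 0.608] [0.038 0.043]
0.15 60 [0.578 0.591 0.608] [0.035 0.04 ]
0.16 20 [0.581 0.592 0.601] [0.033 0.038]
pot (array([ 567.3, -142.7]), array([60.2, 60.3]), 3.2) 0.20278117258552883
fscene
0.01 24 [0.589 0.596 0.603] [0.066 0.071]
0.02 15 [0.587 0.593 0.6  ] [0.07  0.071]
0.03 16 [0.586 0.592 0.6  ] [0.066 0.07 ]
0.04 16 [0.583 0.59  0.599] [0.064 0.067]
0.05 20 [0.583 0.591 0.6  ] [0.06  0.061]
0.06 24 [0.582 0.588 0.616] [0.057 0.06 ]
0.07 39 [0.581 0.595 0.632] [0.05  0.056]
0.08 22 [0.581 0.585 0.597] [0.051 0.054]
0.09 23 [0.58  0.587 0.599] [0.049 0.052]
0.1 26 [0.581 0.587 0.598] [0.046 0.052]
0.11 21 [0.58  0.585 0.598] [0.041 0.051]
0.12 40 [0.577 0.585 0.601] [0.038 0.044]
0.13 31 [0.577 0.585 0.608] [0.04  0.045]
0.14 30 [0.577 0.582 0.602] [0.036 0.042]
0.15 24 [0.577 0.587 0.6  ] [0.037 0.04 ]
0.16 5 [0.585 0.59  0.605] [0.035 0.037]
pot (array([ 566.2, -144. ]), array([61.4, 60.8]), 2.5) 0.2014999586436745
```

Torch: y 0.008 to 0.162, x ≈ 0.592, about 15° slope, barrel diameter consistent with 26 mm. I'll grip it just ahead of its middle and lay it in the tray centre.

```bash
python3 - <<'E'
from h import *
def tp(g,a,psi=0.0):
    a=np.radians(a);z=np.array([0,np.cos(a),-np.sin(a)]);y=np.array([1.,0,0]);Z=R.from_rotvec([0,0,psi])
    return np.array(g)-.163*Z.apply(z),(Z*R.from_matrix(np.c_[np.cross(y,z),y,z])).as_quat()
def ms(g,a,v,psi=0.,**k):
    P,q=tp(g,a,psi); return arm.move_straight(P,q,velocity=v,**k)
arm.goto(*tp([.585,-.1,.36],60))
arm.goto(*tp([.592,.098,.2],90))
arm.move_gripper(.55)
ms([.592,.098,.09],90,.15)
print(ms([.592,.098,.036],90,.06,stop_force=6)); st()
arm.move_gripper(0,strength=25); st()
ms([.592,.098,.075],90,.08)
ms([.592,.211,.075],75,.1); st()
print(ms([.592,.211,.019],75,.03,stop_force=4)); st()
arm.move_gripper(.55); arm.pause(.3)
P,q=tp([.592,.211,.12],75); P[0:2]=arm.get_obs()["position"][:2]; arm.move_straight(P,q,velocity=.12)
arm.move_straight(P+[-.05,0,.2],q,velocity=.3)
arm.goto(*tp([.5,.0,.45],75)); st()
for c in("top","scene"):
    p,W=cloud(c); np.save("g"+c,W); cv2.imwrite(f"pics/g{c}.png",p[:,:,::-1])
E
cat > chk.py <<'E'
from fit import *
for c in("gtop","gscene"):
    W=np.load(c+".npy").reshape(-1,3)
    a=W[(abs(W[:,0]-.593)<.045)&(W[:,1]>.085)&(W[:,1]<.31)&(W[:,2]>.016)&(W[:,2]<.12)]
    if len(a)>9: print(c,rect(a[:,:2]),[np.median(a[abs(a[:,1]-y)<.01,2]).round(3) for y in(.14,.16,.18,.2,.22,.24,.26)])
    a=W[(abs(W[:,0]-.593)<.09)&(W[:,1]>.04)&(W[:,1]<.36)&(W[:,2]>.024)&(W[:,2]<.036)]
    print("tray",rect(a[:,:2]) if len(a) else 0)
E
python3 chk.py
```

```text
False
{'clock': np.float64(35.008), 'position': array([0.592, 0.098, 0.199]), 'gripper_width': np.float64(0.55), 'finger_force': np.float64(0.0), 'contact_force': array([ 0.107, -0.529,  0.555])}
{'clock': np.float64(35.5), 'position': array([0.592, 0.098, 0.199]), 'gripper_width': np.float64(0.286), 'finger_force': np.float64(25.0), 'contact_force': array([-0.323,  0.226,  1.588])}
{'clock': np.float64(37.0), 'position': array([0.592, 0.168, 0.232]), 'gripper_width': np.float64(0.287), 'finger_force': np.float64(25.0), 'contact_force': array([-0.624,  0.26 , -2.542])}
True
{'clock': np.float64(38.517), 'position': array([0.592, 0.169, 0.181]), 'gripper_width': np.float64(0.287), 'finger_force': np.float64(28.886), 'contact_force': array([-1.009, -0.68 ,  5.844])}
{'clock': np.float64(42.167), 'position': array([ 0.5  , -0.041,  0.606]), 'gripper_width': np.float64(0.547), 'finger_force': np.float64(0.0), 'contact_force': array([-0.152,  0.969,  1.037])}
gtop (array([594.3, 195. ]), array([154. ,  33.6]), 89.7) [np.float64(0.027), np.float64(0.027), np.float64(0.028), np.float64(0.029), np.float64(0.03), np.float64(0.033), np.float64(0.034)]
tray (array([593.2, 198.2]), array([135.9, 266.2]), 1.8)
gscene (array([591.3, 192.2]), array([153.5,  31.2]), 89.0) [np.float64(0.028), np.float64(0.028), np.float64(0.029), np.float64(0.029), np.float64(0.03), np.float64(0.033), np.float64(0.034)]
tray (array([592.7, 197.9]), array([136.6, 269.6]), 1.7)
```

View pics/gscene.png

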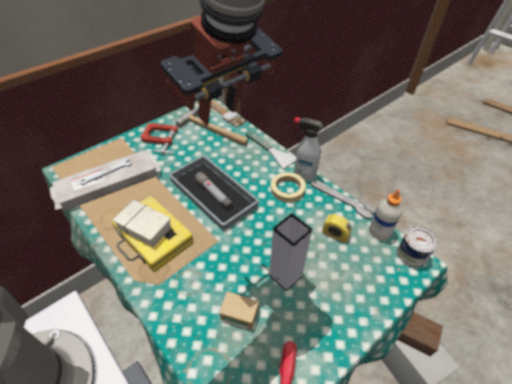

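The torch lies flat in the middle of the tray (px (212,190)). The pot is upright at (290,250), the tray and bystanders haven't moved, and the arm is clear. Handing in.

```bash
python3 -c "
from cell import arm
print(arm.close_job())"
```

```text
the job is handed in; nothing more can be done
None
```

I handed the job in at about 42 s on the robot's clock: the torch lies flat near the middle of the tray, the empty pot is upright at its original spot, and the tray and other things had not moved. The torch first came to rest with its tail over the tray wall, so I gripped it and laid it inside; the hand-in gave no verdict.

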